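# Sort the bench after a battery change

### The arm

A 6-joint arm with a two-finger parallel gripper is mounted at the origin on the work surface. World frame = base frame: x ahead of the robot, y to its left, z up, the work surface at z = 0. Lengths are in mm, angles in rad, forces in N, time in s.
With the tool pointing down it reaches from about 350 to 975 mm from the base axis. Payload 7.1 kg.
Tool frame: the origin (TCP) lies at the centre of the arm's flange, where the gripper is bolted on; the fingertips stand 182 mm ahead of it and the grasp point (between the pads) lies 163 mm ahead of it; x points along the fingers, y is the direction in which the jaws open and shut, and the axes are right-handed (so a half turn about x gives the same grasp; the last joint's range is limited). The gripper opens to 88 mm and grips with 3 to 60 N. Pads are 20 mm wide; open, the fingers measure 115 mm over their backs; the gripper's body (75 mm by 178 mm) begins 61 mm behind the grasp point.
Start: joints at [1.115, 0.423, 1.63, -0, 1.089, -0.019], TCP at [264.369, 566.317, 404.675] pointing down, gripper open.
Joint ranges: [-3, 3], [-0.9, 2.11], [0.09, 2.58], [-1.31, 4.45], [0.11, 2.69], [-2.54, 2.54]. Speed limits (rad/s): [2.39, 2.39, 3.01, 3.14, 3.14, 3.14].

### API

Orientations are given as a rotation vector (axis times angle).
In Python, from workcell import readout, viewer, workorder, models gives the robot as it stands. The module is installed in compiled form; this text tells all that it offers.
- The arm moves only by the tool apply_moves, never from a script. Its argument "commands" is a list that holds one entry, the list of rows, each a list of 4 numbers: the shift along the world's x, y, z in m, then the turn about the world's z in rad. A call has 1 to 8 rows; each row is the pose to reach, as a shift and turn from the pose commanded when the call began; what a row does not reach only later rows make up. A row lasts 1/8 s, in which the tool goes at most 62.5 mm and 10.7 degrees, less where a joint would pass 70% of its speed; a pose out of reach is approached as far as the arm can. A call with a gripper value outside its range is refused whole. "gripper" is the finger opening in m, from 0 to 0.0878, set as the call begins (left out, the last holds). The fingers move at their own pace and stop on an object; the grip force is fixed at half the most. Time passes only in rows, so rows that repeat a pose let the fingers close. It gives the time, the measured TCP pose, the force and the opening at its end, in the units of the state.
- readout.get_obs(): the state, without advancing time (a new reading comes with each control period).
- viewer.get_image(name): name is "scene" or "top" or "wrist"; returns a dict with "color" (420x560x3 uint8, red, green, blue), "vertical_fov" (degrees; the focal length in pixels is half the picture's height over the tangent of half this angle, whatever the lens; pixels are square), "cx", "cy" (the principal point, pixels), "rvec" (rotation vector, rad) and "tvec" (3), from world to camera coordinates, as OpenCV has them. Camera axes: x right, y down, z forward; pixel columns grow to the right and rows downward; lengths in mm; the calibration is good to about 2 mm. A picture is of the moment at which its call begins. There is no depth.
- workorder.close_job(): hands the job in, once; it reports no verdict.
Trained networks look in the newest picture that a camera, given by its name, has taken for a name from the list of things; names that differ only in an ending like _2 or _b are one class to them, and where a whole thing is asked for, a point or a joint stands for the part that bears it (a point fixed in the world has none). Each returns a list of dicts, best first, with "conf" (0 to 1); they miss things now and then, are a little off and sometimes report something else, mostly with a low value. They report only what shows in the picture. A call takes as long as a camera call.
- models.search_frame(camera, label): "position" ([x, y, z] in mm, in world coordinates, good to about 4 mm: the middle of the surface that is visible of it).
- models.place_of(camera, label): "position" ([x, y, z] in mm, in world coordinates, good to about 4 mm: a listed point, or the origin of a listed thing).
The state is a dict: "t": time; "qpos": joint angles; "qvel": joint speeds; "joint_torque": joint torques, N m; "ee_pos": TCP position; "orientation": TCP orientation; "ft_force": force on the tool from outside, world axes, zero at the start; "moment": the same for the moment, N m; "width": finger opening in mm.
Only numpy, scipy, OpenCV 4.12 (cv2) and the standard library are available. Lean on these libraries where they do the work, as an engineer would, in place of code of your own. Each camera call takes 0.05 s, during which the arm holds its last target.

### The job

Sort the pieces lying on the green bench mat: set the two watch heads dial up on the orange silicone block, each by itself in the middle of its own half, lay the brass movement flat in the white dish, and put both spent button cells in the tilted grey bin. Set the watch heads and the movement down instead of dropping them, and leave the tweezer and the loupe where they are.

Things in the scene. Friction and masses are not known exactly. Their poses are not given: they have to be found in the camera images.
- steel_head: Watch head with a bright steel case and a white dial with black marks. Round, 40 mm across, 10 mm thick, 60 to 85 g. Origin: centre of the underside; z up through the dial; x along the strap lugs, which reach 24 mm from the centre to +x and -x, 11 mm either side of the x axis (best gripped across y, 40 mm wide). Starts dial up at any yaw on the green bench mat (top 2 mm above the bench).
- black_head: Watch head with a black case and a blue dial with white marks. Round, 40 mm across, 10 mm thick, 60 to 85 g. Origin: centre of the underside; z up through the dial; x along the strap lugs, which reach 24 mm from the centre to +x and -x, 11 mm either side of the x axis (best gripped across y, 40 mm wide). Starts dial up at any yaw on the green bench mat (top 2 mm above the bench).
- movement: Loose watch movement, a brass disc 32 mm in diameter and 7 mm thick with copper and red details on top; about 20 to 28 g. Origin at the centre of its underside, z up. Starts right side up, flat on the green bench mat (top 2 mm above the bench).
- cell_a: Spent button cell, a plain bright steel disc 24 mm in diameter and 6 mm thick, the smallest of the loose pieces; about 12 to 17 g. Origin at the centre of its underside, z up. The two cells are alike. Starts flat on the green bench mat (top 2 mm above the bench).
- cell_b: Spent button cell, a plain bright steel disc 24 mm in diameter and 6 mm thick, the smallest of the loose pieces; about 12 to 17 g. Origin at the centre of its underside, z up. The two cells are alike. Starts flat on the green bench mat (top 2 mm above the bench).
- mat_block: Orange silicone block fixed to the bench, 80 mm along x, 144 mm along y, flat top 16 mm above the bench. An orange rib along x, 6 mm wide, 4.5 mm high above the top, parts it into two halves of 80 by 69 mm, whose centres lie at x = 0, y = +37.5 and -37.5 mm. Origin: centre of the underside, z up.
- dish: Round white ceramic dish fixed to the bench: 104 mm across the rim, 16 mm high, wall 4 mm, flat inner floor about 85 mm across and 5 mm above the bench. Origin at the centre of its underside.
- bin: Open grey plastic bin fixed to the bench, leaning 0.2 rad to its -x (low front). 100 by 116 mm outside, walls 4 mm thick, 45 mm high; dark cheeks make it 126 mm across y. Origin on the bench under its middle, z up. Above the bench: inner floor 20 mm at the middle (11 front, 29 back), front rim 50 mm, back rim 70 mm. The middle of its mouth lies 9 mm to -x of the origin.
- tweezer: Dark steel tweezer 130 mm long, 6 mm high, lying at the right of the bench; a bystander to leave alone. Origin near its middle, x along it.
- loupe: Black eye loupe, 32 mm across and 26 mm high, standing on the bench behind the targets; a bystander to leave alone. Origin at the centre of its underside.

How it is judged:
By the outcome, as a careful person would: the job done as asked, in the order asked, and still so for the second after the job is handed in, with the robot touching nothing.
It also fails if it takes over 96 s, if anything falls off the work surface, if the arm or the gripper's body presses on something with over 40 N, if the wrist force passes 120 N, or if a joint passes its speed limit or range.

## Working session

There is one attempt and no reset: what is moved stays moved. The work goes in short steps, Python scripts to look and compute and a tool call to move; the robot and the scene stay as the last step left them, time stands still between calls to the robot, and variables do not carry over. Pictures are saved under pics/ and viewed, and the job is handed in when it is done.

Besides the shell and the picture viewer there is one more tool, called after "Emit:" as name([rows], argument=value, ...), one row to a line, values as JSON. apply_moves: Moves the arm, as the interface text tells. Its arguments: {"type":"object","properties":{"commands":{"type":"array","items":{"type":"array","items":{"type":"array","items":{"type":"number"}}}},"gripper":{"type":"number"}},"required":["commands"]}

```bash
mkdir -p pics
cat > h.py <<'E'
import numpy as np, cv2
from workcell import readout, viewer, workorder, models
def img(n,f):
    d=viewer.get_image(n); cv2.imwrite('pics/'+f,cv2.cvtColor(d['color'],cv2.COLOR_RGB2BGR)); return d
def cam(d):
    h=d['color'].shape[0]; f=h/2/np.tan(np.radians(d['vertical_fov'])/2)
    K=np.array([[f,0,d['cx']],[0,f,d['cy']],[0,0,1.]]); R=cv2.Rodrigues(np.array(d['rvec'],float))[0]; return K,R,np.array(d['tvec'],float)
def ray(d,u,v):
    K,R,t=cam(d); return -R.T@t, R.T@np.linalg.inv(K)@np.array([u,v,1.])
def onz(d,u,v,z):
    c,r=ray(d,u,v); return c+r*(z-c[2])/r[2]
def proj(d,p):
    K,R,t=cam(d); q=K@(R@np.array(p,float)+t); return q[:2]/q[2]
def tri(a,pa,b,pb):
    c1,r1=ray(a,*pa);c2,r2=ray(b,*pb);r1/=np.linalg.norm(r1);r2/=np.linalg.norm(r2)
    s=np.linalg.lstsq(np.c_[r1,-r2],c2-c1,rcond=None)[0]
    p,q=c1+s[0]*r1,c2+s[1]*r2
    return (p+q)/2,np.linalg.norm(p-q)
E
python3 - <<'E'
from h import *
import pickle
np.set_printoptions(precision=1,suppress=True)
D={n:img(n,n+'0.png') for n in('scene','top','wrist')}
pickle.dump(D,open('d0.pkl','wb'))
for n in D: print(n,cam(D[n])[0][0,0],-cam(D[n])[1].T@cam(D[n])[2])
o=readout.get_obs(); print(o['t'],o['ee_pos'],o['orientation'],o['width'],o['ft_force'])
for l in ['steel_head','black_head','movement','cell_a','mat_block','dish','bin','tweezer','loupe']:
  for c in('scene','top','wrist'):
    for r in models.place_of(c,l)[:3]: print(l,c,np.array(r['position']),round(r['conf'],2),proj(D[c],r['position']))
print(readout.get_obs()['t'])
E
```

```text
scene 435.4760896072497 [1393.1  473.3  694.4]
top 388.5111823396147 [ 467.4 -100.4  932.3]
wrist 322.41487713478784 [204.6 593.4 384.2]
0.15 [264.3 566.1 404.1] [ 0.3  1.5 -0.3] 87.94809614195441 [ 0.4  0.4 -0.3]
steel_head scene [429.8 141.8  -1.8] 0.55 [391.4 220.7]
steel_head top [427.6 140.4   2.8] 0.67 [189.  263.2]
black_head scene [445.7 -23.7   1.7] 0.61 [336.2 202.8]
black_head scene [626.8 -16.1  -3.5] 0.4 [303.7 236.1]
black_head top [445.1 -25.    1.1] 0.57 [258.8 256.7]
movement scene [448.9 286.   -1.6] 0.54 [440.8 243.4]
movement top [454.6 281.5  -2.3] 0.66 [131.6 250.9]
movement top [601.5 258.    1.1] 0.42 [144.1 190.3]
cell_a scene [ 445.2 -156.2    2. ] 0.56 [298.6 188.8]
cell_a scene [ 445.3 -292.4    3.9] 0.5 [263.5 175.3]
cell_a top [ 440.9 -160.4    0.4] 0.56 [315.8 259.4]
cell_a top [ 447.4 -300.     2.4] 0.52 [374.9 257.5]
mat_block scene [626.6 -14.2  -4.2] 0.83 [304.4 236.5]
mat_block top [631.4 -15.1  -0. ] 0.94 [256.4 179.5]
dish scene [606.8 254.6   3.6] 0.96 [404.9 270.9]
dish top [598.8 256.9   1.3] 0.76 [144.5 191.4]
dish top [444.4 -24.7   4.5] 0.52 [258.5 257.1]
bin scene [ 627.4 -266.8    3.1] 0.73 [231.6 203.3]
bin top [ 626.5 -263.2    1.2] 0.64 [358.7 182.6]
tweezer scene [ 450.8 -471.2    0.4] 0.51 [221.1 161.6]
tweezer top [ 449.9 -472.9    2.4] 0.78 [448.5 257.5]
loupe top [748.  114.1  -0.7] 0.69 [205.4 132.5]
1.5
```

View pics/top0.png

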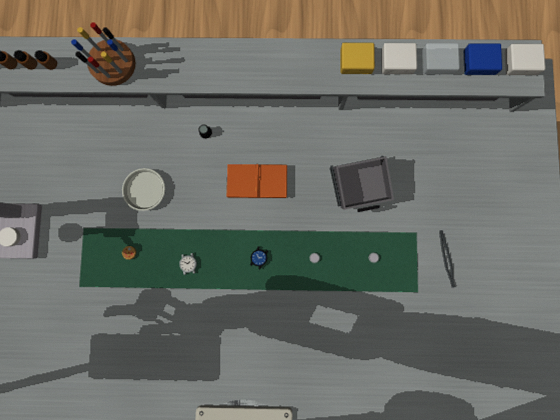

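View pics/scene0.png

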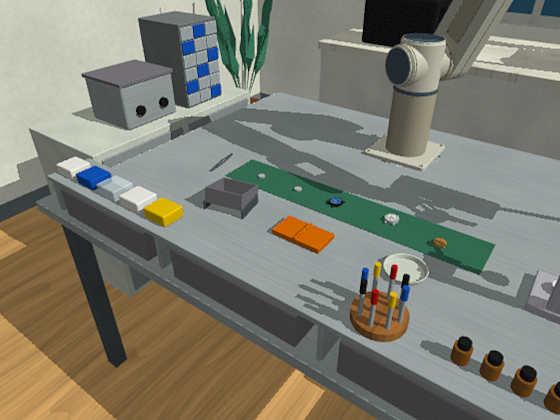

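View pics/wrist0.png

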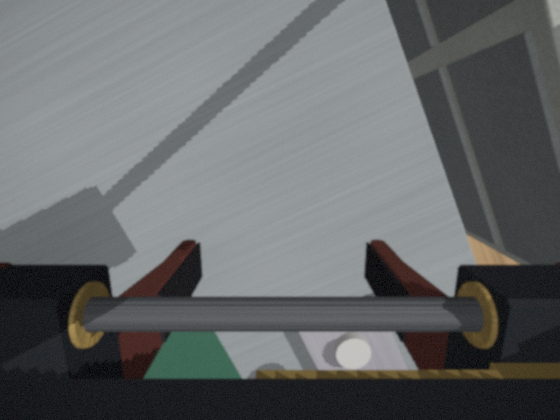

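Run:
```python
import pickle,cv2
D=pickle.load(open('d0.pkl','rb'))
t=cv2.cvtColor(D['top']['color'],cv2.COLOR_RGB2BGR)
cv2.imwrite('pics/top0a.png',cv2.resize(t[225:290,100:300],None,fx=4,fy=4,interpolation=cv2.INTER_CUBIC))
cv2.imwrite('pics/top0b.png',cv2.resize(t[225:290,240:440],None,fx=4,fy=4,interpolation=cv2.INTER_CUBIC))
s=cv2.cvtColor(D['scene']['color'],cv2.COLOR_RGB2BGR)
cv2.imwrite('pics/scene0a.png',cv2.resize(s[150:310,220:480],None,fx=3,fy=3,interpolation=cv2.INTER_CUBIC))
```

```text
(no output)
```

View pics/top0a.png

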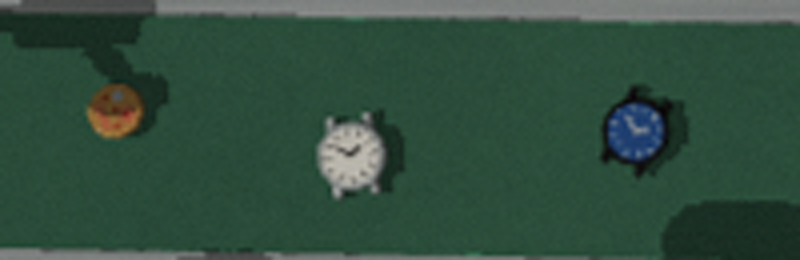

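View pics/top0b.png

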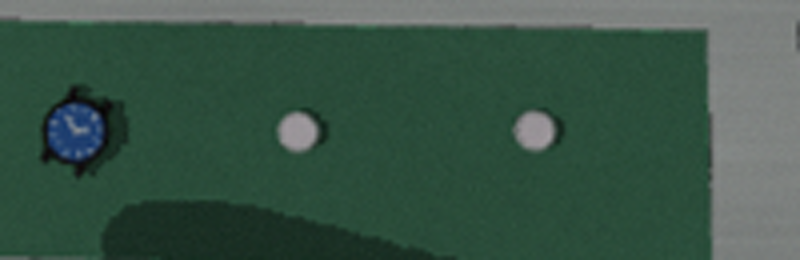

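View pics/scene0a.png

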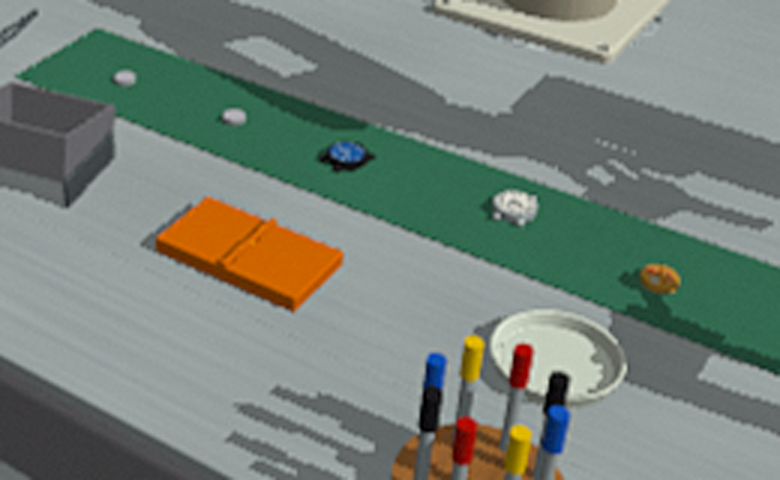

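Run:
```python
from h import *
import pickle
np.set_printoptions(precision=1,suppress=True)
D=pickle.load(open('d0.pkl','rb'));d=D['top'];c=d['color'].astype(int)
R,G,B=c[...,0],c[...,1],c[...,2]
orange=((R>120)&(G<100)&(B<70)).astype(np.uint8); orange[:150]=0; orange[210:]=0; orange[:,:210]=0;orange[:,310:]=0
ys,xs=np.nonzero(orange); r=cv2.minAreaRect(np.c_[xs,ys].astype(np.float32)); print(r)
bp=cv2.boxPoints(r); print([onz(d,*p,16) for p in bp], onz(d,*r[0],16))
hsv=cv2.cvtColor(d['color'],cv2.COLOR_RGB2HSV)
# green mat
g=((G>R+15)&(G>B+5)).astype(np.uint8); 
ys,xs=np.nonzero(g[220:300,70:430]); r=cv2.minAreaRect(np.c_[xs+70,ys+220].astype(np.float32)); print('mat',r,[onz(d,*p,2) for p in cv2.boxPoints(r)])
sub=np.zeros_like(g); sub[233:287,90:412]=1-g[233:287,90:412]
n,l,s,ce=cv2.connectedComponentsWithStats(sub)
for i in range(1,n):
  if s[i,4]>15: print(s[i],ce[i],onz(d,*ce[i],8), cv2.minAreaRect(np.argwhere(l==i)[:,::-1].astype(np.float32)))
w=(R>150)&(G>150)&(B>130); w=w.astype(np.uint8); w[:160]=0;w[220:]=0;w[:,:115]=0;w[:,175:]=0
ys,xs=np.nonzero(w); e=cv2.minEnclosingCircle(np.c_[xs,ys].astype(np.float32)); print('dish',e,onz(d,*e[0],16))
```

```text
((256.5, 180.0), (32.0, 59.0), 90.0)
[array([665.6,  55.2,  16. ]), array([667.1, -86.8,  16. ]), array([589.6, -87.9,  16. ]), array([587.9,  52.8,  16. ])] [627.4 -16.8  16. ]
mat ((248.396728515625, 259.3166198730469), (338.12786865234375, 59.735565185546875), 0.8680514693260193) [array([368.8, 400.5,   2. ]), array([510.3, 408.8,   2. ]), array([ 508.9, -402.6,    2. ]), array([ 369.4, -397.1,    2. ])]
[122 246  15  14 171] [128.9 252.4] [451.1 283.6   8. ] ((129.0, 252.5), (13.0, 14.0), 90.0)
[250 247  18  22 255] [258.7 257.5] [443.6 -25.5   8. ] ((258.5616455078125, 257.33563232421875), (16.5028018951416, 19.662914276123047), 20.556047439575195)
[180 253  17  22 268] [188.  263.6] [426.7 141.4   8. ] ((188.0, 263.5000305175781), (19.415496826171875, 17.062103271484375), 78.69007110595703)
[310 253  10  10  85] [314.4 257.5] [ 445.3 -156.7    8. ] ((314.5, 257.5), (9.0, 9.0), 90.0)
[368 253  11  10  85] [373.5 257.2] [ 448.  -295.4    8. ] ((373.0, 257.5), (9.0, 10.0), 90.0)
dish ((142.53994750976562, 188.77389526367188), 21.46294403076172) [602.9 256.3  16. ]
```

Run:
```python
from h import *
import pickle
np.set_printoptions(precision=3,suppress=True)
D=pickle.load(open('d0.pkl','rb'));d=D['wrist']
o=readout.get_obs(); print(o['t'],o['ee_pos'],o['orientation'],o['qpos'])
Rt=cv2.Rodrigues(np.array(o['orientation']))[0]; print(Rt)
K,R,t=cam(d); c=-R.T@t
print('cam in tool',Rt.T@(c-o['ee_pos']),'axes',Rt.T@R.T)
print('jaw yaw',np.arctan2(Rt[1,1],Rt[0,1]))
p=np.array(o['ee_pos'])+Rt@[163,0,0]; print('grasp px',proj(d,p))
```

```text
1.5 [264.376 566.304 404.663] [ 0.343  1.544 -0.343] [ 1.115  0.423  1.63   0.     1.089 -0.019]
[[-0.     0.423  0.906]
 [-0.     0.906 -0.423]
 [-1.    -0.    -0.   ]]
cam in tool [ 20.511  -0.752 -65.673] axes [[ 0.001 -0.243  0.97 ]
 [ 1.     0.001 -0.001]
 [-0.     0.97   0.243]]
jaw yaw 1.133946957543381
grasp px [284.766 274.31 ]
```

Emit:
apply_moves([
  [[0.021, -0.054, -0.013, 0.075], [0.042, -0.108, -0.026, 0.15], [0.063, -0.162, -0.039, 0.225], [0.084, -0.216, -0.052, 0.3], [0.105, -0.27, -0.065, 0.375], [0.126, -0.324, -0.078, 0.45], [0.147, -0.378, -0.091, 0.525], [0.163, -0.425, -0.105, 0.586]],
])

```text
t: 2.5
ee_pos: [428.1, 139.5, 299.7]
orientation: [-0.118, 1.566, 0.119]
ft_force: [0.6, 0.7, -0.2]
width: 88.1
```

```bash
cat >> h.py <<'E'
def tool():
    o=readout.get_obs(); R=cv2.Rodrigues(np.array(o['orientation']))[0]
    return np.array(o['ee_pos']),np.arctan2(R[1,1],R[0,1]),o
E
python3 - <<'E'
from h import *
import pickle
np.set_printoptions(precision=1,suppress=True)
d=img('wrist','w1.png');p,y,o=tool();print(o['t'],p,y,o['width'],o['ft_force'])
pickle.dump(d,open('w1.pkl','wb'))
for r in models.place_of('wrist','steel_head'): print(np.array(r['position']),r['conf'],proj(d,r['position']))
E
```

```text
2.55 [428.5 135.9 298.2] 1.7229153421693273 87.85678887279117 [-0.9 -2.  -0.7]
[430.3 138.    4.5] 0.89 [281.4 211.9]
```

View pics/w1.png

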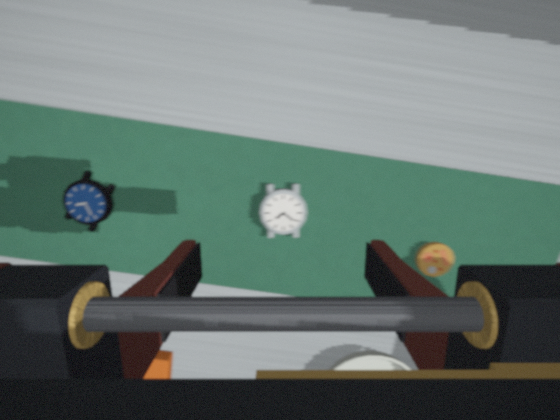

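Run:
```python
from h import *
import pickle
np.set_printoptions(precision=1,suppress=True)
d=img('wrist','w2.png');p,y,o=tool();print(o['t'],p,y)
d=img('wrist','w2.png');p,y,o=tool();print(o['t'],p,y)
pickle.dump(d,open('w2.pkl','wb'))
c=d['color'].astype(int);R,G,B=c[...,0],c[...,1],c[...,2]
g=((G>R+15)&(G>B+5)).astype(np.uint8)
sub=np.zeros_like(g); sub[150:255,30:500]=1-g[150:255,30:500]
wh=((R>120)&(B>110)).astype(np.uint8); wh[:150]=0;wh[250:]=0;wh[:,:220]=0;wh[:,340:]=0
n,l,s,ce=cv2.connectedComponentsWithStats(wh)
for i in range(1,n):
  if s[i,4]>80: print(s[i],ce[i],onz(d,*ce[i],9), cv2.minAreaRect(np.argwhere(l==i)[:,::-1].astype(np.float32)))
T=pickle.load(open('d0.pkl','rb'))
i=1+np.argmax(s[1:,4])
for k,px in(('top',(188,263)),):
  print(tri(d,ce[i],T[k],px))
print('grasp',proj(d,p+[0,0,-290]))
cv2.imwrite('pics/w2c.png',cv2.resize(cv2.cvtColor(d['color'],cv2.COLOR_RGB2BGR)[160:260,200:360],None,fx=5,fy=5))
```

```text
2.65 [427.8 139.5 299.3] 1.7154221707797945
2.7 [427.7 140.7 299.6] 1.7167850078694746
[ 262  185   48   55 1901] [285.4 212.3] [427.9 141.1   9. ] ((285.5, 212.0), (47.0, 54.0), 0.0)
(array([428.1, 141.2,   8.5]), np.float64(0.37957695434990824))
grasp [285.  212.1]
```

View pics/w2c.png

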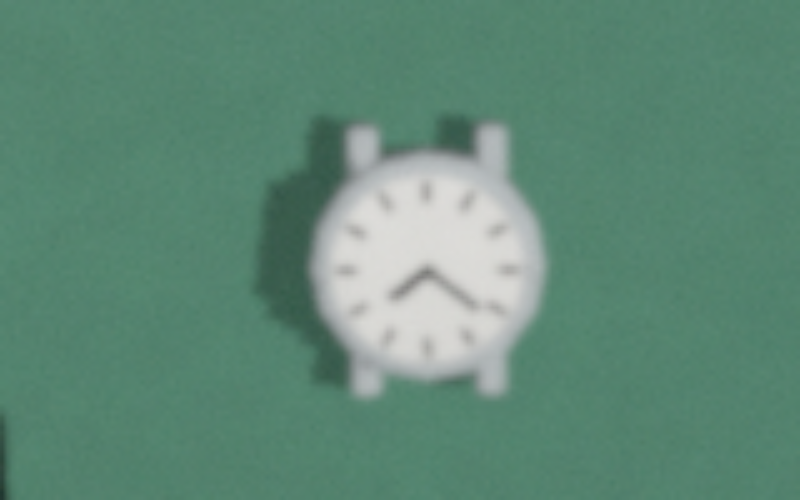

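Emit:
apply_moves([
  [[0, 0, -0.045, 0], [0, 0, -0.085, 0], [0, 0, -0.105, 0], [0, 0, -0.113, 0], [0, 0, -0.113, 0]],
], gripper=0.06)

```text
t: 3.32
ee_pos: [427.4, 142.2, 186.8]
orientation: [-0.118, 1.567, 0.118]
ft_force: [-0.6, 0.1, 0.4]
width: 59.7
```

Emit:
apply_moves([
  [[0, 0, 0, 0], [0, 0, 0, 0], [0, 0, 0, 0], [0, 0, 0, 0]],
], gripper=0.03)

```text
t: 3.82
ee_pos: [427.7, 141.4, 187.4]
orientation: [-0.117, 1.566, 0.117]
ft_force: [-0.8, 1.9, 7.2]
width: 38.7
```

Emit:
apply_moves([
  [[0, 0, 0.03, 0], [0.02, -0.01, 0.07, -0.15], [0.05, -0.03, 0.1, -0.33], [0.08, -0.05, 0.113, -0.51], [0.11, -0.07, 0.113, -0.69], [0.14, -0.09, 0.113, -0.87], [0.17, -0.105, 0.113, -1.05], [0.2, -0.12, 0.113, -1.23]],
])

```text
t: 4.82
ee_pos: [628.1, 20.5, 299.7]
orientation: [0.846, 1.4, -0.846]
ft_force: [0.3, 0.2, 0.2]
width: 38.3
```

Emit:
apply_moves([
  [[0, 0, 0, -0.18], [0, 0, 0, -0.36], [0, 0, 0, -0.486], [0, 0, 0, -0.486]],
])

```text
t: 5.32
ee_pos: [627.2, 21.2, 299.6]
orientation: [1.205, 1.212, -1.206]
ft_force: [1.0, -0.6, -0.7]
width: 38.6
```

Run:
```python
from h import *
import pickle
np.set_printoptions(precision=1,suppress=True)
d=img('wrist','w3.png');p,y,o=tool();print(o['t'],p,y,o['width'],o['ft_force'])
pickle.dump(d,open('w3.pkl','wb'))
for r in models.place_of('wrist','mat_block'): print(np.array(r['position']),r['conf'],proj(d,r['position']))
c=d['color'].astype(int)
R,G,B=c[...,0],c[...,1],c[...,2]
m=((R>120)&(G<110)&(B<80)).astype(np.uint8)
n,l,s,ce=cv2.connectedComponentsWithStats(m)
for i in range(1,n):
  if s[i,4]>200: print(s[i],ce[i])
```

```text
5.375 [627.2  21.2 299.6] 0.006497540092534669 38.754800638075736 [-0.2  0.3 -0.2]
[626.9  18.6 113.3] 0.63 [282.4 259.6]
```

View pics/w3.png

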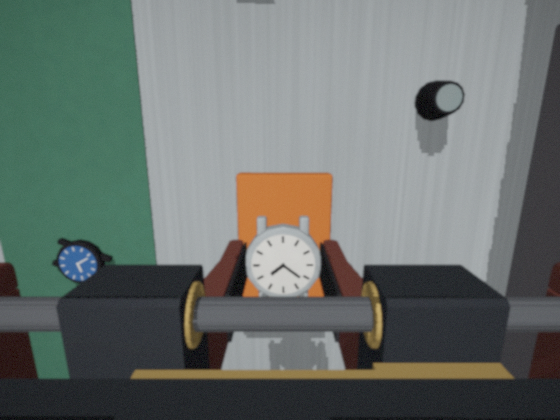

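Run:
```python
from h import *
import pickle
np.set_printoptions(precision=1,suppress=True)
d=pickle.load(open('w3.pkl','rb'));T=pickle.load(open('d0.pkl','rb'))['top']
c=d['color'].astype(int);R,G,B=c[...,0],c[...,1],c[...,2]
m=((R>100)&(R>1.7*G)&(B<90))
for r in (180,190,200,210):
  xs=np.nonzero(m[r,225:345])[0]+225; print(r,xs.min(),xs.max(),onz(d,xs.min()-.5,r,16),onz(d,xs.max()+.5,r,16))
for cc in (250,285,320):
  ys=np.nonzero(m[150:240,cc])[0]+150; print(cc,ys.min(),onz(d,cc,ys.min()-.5,16))
# height from two views: the +y corners seen in top (approx)
for uw in ((237,172.5),(332.5,172.5)):
  q=onz(d,*uw,16); print(q,proj(T,q))
t=T['color'].astype(int);mt=((t[...,0]>100)&(t[...,0]>1.7*t[...,1]))
for r in (168,175,185,192): xs=np.nonzero(mt[r,210:310])[0]+210; print(r,xs.min(),xs.max(),onz(T,xs.min()-.5,r,16)[1],onz(T,xs.max()+.5,r,16)[1])
for cc in (235,250,270,280): ys=np.nonzero(mt[150:215,cc])[0]+150; print(cc,ys.min(),ys.max(),onz(T,cc,ys.min()-.5,16)[0],onz(T,cc,ys.max()+.5,16)[0])
a=proj(T,[0,0,0])
print(tri(d,(237,172.5),T,(227.5,196.5)),tri(d,(332.5,172.5),T,(227.5,164.5)))
```

```text
Traceback (most recent call last):
ValueError: zero-size array to reduction operation minimum which has no identity
```

Run:
```python
from h import *
import pickle
np.set_printoptions(precision=1,suppress=True)
d=pickle.load(open('w3.pkl','rb'));T=pickle.load(open('d0.pkl','rb'))['top']
c=d['color'].astype(int);R,G,B=c[...,0],c[...,1],c[...,2]
print(c[200,280],c[200,200],c[165,280])
m=(R-B>70)
for r in (180,190,200,210):
  xs=np.nonzero(m[r,225:345])[0]+225; print(r,xs.min(),xs.max(),onz(d,xs.min()-.5,r,16),onz(d,xs.max()+.5,r,16))
for cc in (250,285,320):
  ys=np.nonzero(m[150:240,cc])[0]+150; print(cc,ys.min(),onz(d,cc,ys.min()-.5,16))
t=T['color'].astype(int);mt=t[...,0]-t[...,2]>70
for r in (168,175,185,192): xs=np.nonzero(mt[r,210:310])[0]+210; print(r,xs.min(),xs.max(),onz(T,xs.min()-.5,r,16)[1],onz(T,xs.max()+.5,r,16)[1])
for cc in (235,250,270,280): ys=np.nonzero(mt[150:215,cc])[0]+150; print(cc,ys.min(),ys.max(),onz(T,cc,ys.min()-.5,16)[0],onz(T,cc,ys.max()+.5,16)[0])
print(tri(d,(237,172.5),T,(227.5,196.5)),tri(d,(332.5,172.5),T,(227.5,164.5)))
```

```text
[195 123  65] [164 169 172] [161 167 169]
180 237 331 [589.   48.7  16. ] [667.1  49.1  16. ]
190 237 331 [588.8  40.3  16. ] [667.4  40.8  16. ]
200 237 330 [588.5  31.9  16. ] [666.9  32.3  16. ]
210 238 330 [589.1  23.3  16. ] [667.3  23.7  16. ]
250 173 [600.2  54.9  16. ]
285 173 [628.8  55.   16. ]
320 173 [657.4  55.2  16. ]
168 227 286 56.069735377746326 -88.1830784264416
175 227 286 55.54080537944864 -88.41416663411431
185 227 286 54.78896204487674 -88.74264894126655
192 227 286 54.26529281511776 -88.97144403480996
235 164 196 666.9922259973225 586.9179077734892
250 164 197 667.3825893537737 584.9496513279082
270 165 197 665.4560083345737 585.5276923607254
280 165 197 665.7164672269668 585.816379442374
(array([588.1,  53.4,   4.9]), np.float64(0.1656758523496875)) (array([667.2,  54.8,   9.4]), np.float64(2.9041714683453947))
```

Run:
```python
from h import *
import pickle
np.set_printoptions(precision=1,suppress=True)
d=pickle.load(open('w3.pkl','rb'))
c=d['color']; sub=c[220:295,225:345].astype(np.uint8)
g=cv2.cvtColor(sub,cv2.COLOR_RGB2GRAY)
C=cv2.HoughCircles(cv2.medianBlur(g,3),cv2.HOUGH_GRADIENT,1,40,param1=120,param2=15,minRadius=28,maxRadius=45);print(C)
for q in C[0][:2]: print(q[:2]+[225,220],onz(d,q[0]+225,q[1]+220,123.5))
```

```text
[[[57.5 45.5 38.6]]]
[282.5 265.5] [627.   19.4 123.5]
```

Emit:
apply_moves([
  [[0.001, 0, -0.04, -0.006], [0.001, 0, -0.075, -0.006], [0.001, 0, -0.09, -0.006], [0.001, 0, -0.095, -0.006], [0.001, 0, -0.0982, -0.006], [0.001, 0, -0.0982, -0.006]],
])

```text
t: 6.18
ee_pos: [628.8, 21.3, 202.4]
orientation: [1.211, 1.207, -1.209]
ft_force: [0.3, -0.7, -0.6]
width: 39.2
```

Emit:
apply_moves([
  [[0, 0, -0.001, 0], [0, 0, -0.001, 0], [0, 0, -0.001, 0]],
])

```text
t: 6.55
ee_pos: [628.8, 21.3, 201.4]
orientation: [1.211, 1.207, -1.21]
ft_force: [-0.2, 0.4, 6.3]
width: 38.2
```

Emit:
apply_moves([
  [[0, 0, 0, 0], [0, 0, 0, 0], [0, 0, 0.01, 0], [0, 0, 0.04, 0], [0, 0, 0.09, 0]],
], gripper=0.06)

```text
t: 7.18
ee_pos: [627.7, 21.3, 290.3]
orientation: [1.209, 1.211, -1.213]
ft_force: [0.9, 0.4, 0.9]
width: 60.1
```

Run:
```python
from h import *
d=img('wrist','w4.png');p,y,o=tool();print(o['t'],p,y,o['width'],o['ft_force'])
```

```text
7.225 [630.19950878  21.36648898 297.99402218] -0.0019739768421572217 60.32617108090759 [ 2.59883112 -0.44048146  3.58690254]
```

View pics/w4.png

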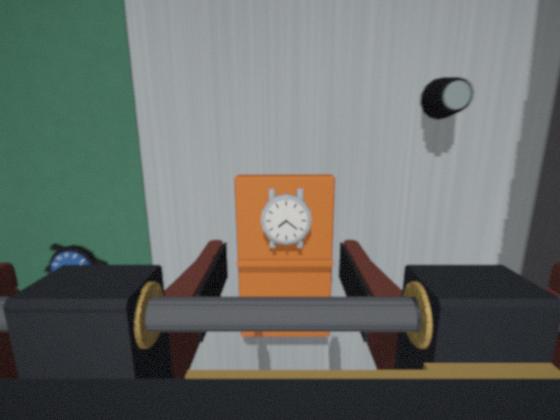

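Emit:
apply_moves([
  [[-0.02, -0.005, 0.009, 0.16], [-0.06, -0.015, 0.009, 0.34], [-0.1, -0.025, 0.009, 0.52], [-0.135, -0.034, 0.009, 0.7], [-0.165, -0.041, 0.009, 0.88], [-0.18, -0.045, 0.009, 1.05], [-0.184, -0.046, 0.009, 1.17], [-0.184, -0.046, 0.009, 1.17]],
])

```text
t: 8.22
ee_pos: [444.3, -24.8, 300.0]
orientation: [0.317, 1.547, -0.317]
ft_force: [0.2, 0.2, -1.0]
width: 60.4
```

Run:
```python
from h import *
import pickle
np.set_printoptions(precision=1,suppress=True)
viewer.get_image('wrist')
d=img('wrist','w5.png');p,y,o=tool();print(o['t'],p,y,o['width'])
pickle.dump(d,open('w5.pkl','wb'))
for r in models.place_of('wrist','black_head'): print(np.array(r['position']),r['conf'],proj(d,r['position']))
c=d['color'].astype(int);R,G,B=c[...,0],c[...,1],c[...,2]
m=((B>G+15)).astype(np.uint8);m[:150]=0;m[260:]=0;m[:,:200]=0;m[:,370:]=0
n,l,s,ce=cv2.connectedComponentsWithStats(m); i=1+np.argmax(s[1:,4])
print(s[i],ce[i],onz(d,*ce[i],11)); T=pickle.load(open('d0.pkl','rb'))['top']
print(tri(d,ce[i],T,(258.8,257)),proj(d,[p[0],p[1],11]))
cv2.imwrite('pics/w5c.png',cv2.resize(cv2.cvtColor(d['color'],cv2.COLOR_RGB2BGR)[160:260,200:360],None,fx=5,fy=5))
```

```text
8.325 [444.7 -24.7 299.8] 1.1654484480985006 60.31762185814798
[450.9 -28.8   4.9] 0.73 [281.9 217.8]
[ 261  193   42   40 1263] [281.3 212.5] [444.9 -26.8  11. ]
(array([444.6, -26.3,  13.2]), np.float64(0.6534928891729109)) [283.4 211.4]
```

View pics/w5c.png

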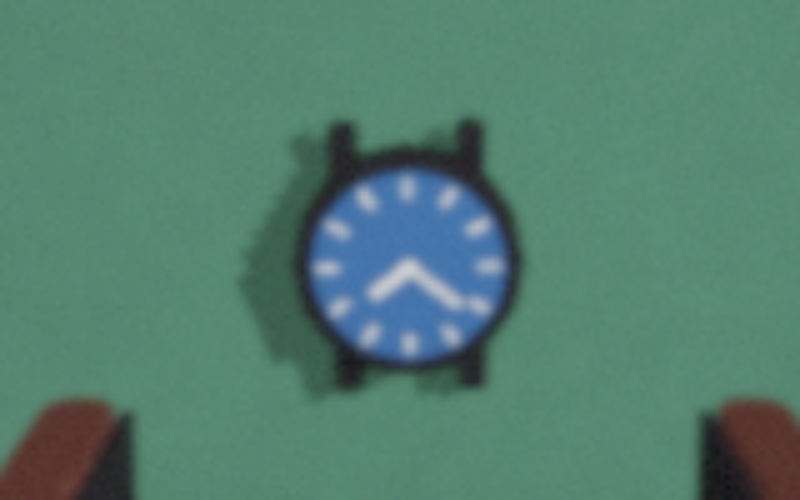

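Emit:
apply_moves([
  [[0, -0.002, -0.045, 0], [0, -0.002, -0.085, 0], [0, -0.002, -0.105, 0], [0, -0.002, -0.1125, 0], [0, -0.002, -0.1125, 0]],
])

```text
t: 9.0
ee_pos: [444.6, -26.6, 186.9]
orientation: [0.316, 1.548, -0.316]
ft_force: [0.3, -0.4, 0.7]
width: 60.2
```

Emit:
apply_moves([
  [[0, 0, 0, 0], [0, 0, 0, 0], [0, 0, 0, 0], [0, 0, 0, 0]],
], gripper=0.03)

```text
t: 9.5
ee_pos: [444.7, -26.7, 187.6]
orientation: [0.316, 1.546, -0.316]
ft_force: [0.1, -0.3, 8.3]
width: 38.6
```

Emit:
apply_moves([
  [[0, 0, 0.03, 0], [0.02, -0.003, 0.07, -0.15], [0.05, -0.007, 0.1, -0.33], [0.09, -0.012, 0.113, -0.51], [0.125, -0.018, 0.113, -0.69], [0.155, -0.023, 0.113, -0.87], [0.175, -0.026, 0.113, -1.05], [0.184, -0.0275, 0.113, -1.17]],
])

```text
t: 10.5
ee_pos: [629.2, -54.4, 299.8]
orientation: [1.214, 1.206, -1.214]
ft_force: [-0.8, 0.3, -1.1]
width: 38.6
```

Run:
```python
from h import *
import pickle
np.set_printoptions(precision=1,suppress=True)
viewer.get_image('wrist')
d=img('wrist','w6.png');p,y,o=tool();print(o['t'],p,y,o['width'],o['ft_force'])
for q in ([628.3,-54.2,20],[628.3,-16.7,20.5],[628,-50,123.5],[628,-54.2,123.5]): print(q,proj(d,q))
```

```text
10.6 [628.9 -54.3 299.8] -0.0029642695774382676 38.502445680920594 [-0.  -1.  -0.6]
[628.3, -54.2, 20] [280.5 213.5]
[628.3, -16.7, 20.5] [280.  168.2]
[628, -50, 123.5] [278.9 254.1]
[628, -54.2, 123.5] [279.  261.7]
```

View pics/w6.png

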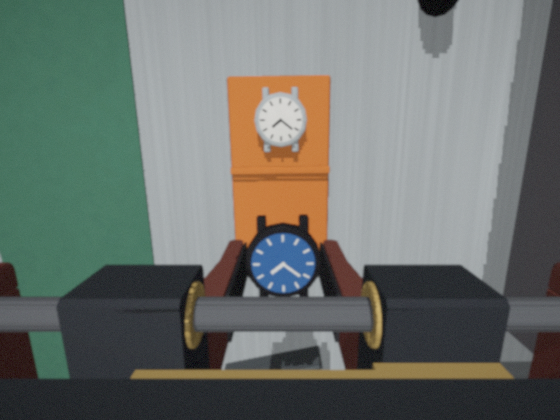

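Emit:
apply_moves([
  [[0, 0, -0.04, 0], [0, 0, -0.075, 0], [0, 0, -0.09, 0], [0, 0, -0.096, 0], [0, 0, -0.099, 0], [0, 0, -0.0993, 0], [0, 0, -0.0993, 0]],
])

```text
t: 11.48
ee_pos: [628.8, -54.2, 201.8]
orientation: [1.211, 1.207, -1.209]
ft_force: [-0.3, 0.9, 3.1]
width: 38.5
```

Emit:
apply_moves([
  [[0, 0, 0, 0], [0, 0, 0, 0], [0, 0, 0.01, 0], [0, 0, 0.04, 0], [0, 0, 0.09, 0]],
], gripper=0.058)

```text
t: 12.1
ee_pos: [627.7, -54.1, 290.6]
orientation: [1.209, 1.211, -1.213]
ft_force: [0.6, -0.6, -0.3]
width: 57.8
```

Emit:
apply_moves([
  [[-0.015, 0.03, 0.008, 0.05], [-0.042, 0.08, 0.008, 0.15], [-0.07, 0.133, 0.008, 0.25], [-0.098, 0.187, 0.008, 0.35], [-0.126, 0.24, 0.008, 0.42], [-0.153, 0.292, 0.008, 0.5], [-0.172, 0.328, 0.008, 0.5], [-0.177, 0.338, 0.008, 0.5]],
])

```text
t: 13.1
ee_pos: [450.4, 285.6, 299.3]
orientation: [0.833, 1.405, -0.832]
ft_force: [-0.6, 0.3, 0.8]
width: 58.0
```

Run:
```python
from h import *
import pickle
np.set_printoptions(precision=1,suppress=True)
T=img('top','t7.png');viewer.get_image('wrist')
d=img('wrist','w7.png');p,y,o=tool();print(o['t'],p,y,o['width'],o['ft_force'])
pickle.dump((d,T),open('w7.pkl','wb'))
for r in models.place_of('wrist','movement'): print(np.array(r['position']),r['conf'],proj(d,r['position']))
c=d['color'].astype(int);R,G,B=c[...,0],c[...,1],c[...,2]
m=((R>G+15)).astype(np.uint8);m[:150]=0;m[260:]=0;m[:,:200]=0;m[:,370:]=0
n,l,s,ce=cv2.connectedComponentsWithStats(m); i=1+np.argmax(s[1:,4])
print(s[i],ce[i],onz(d,*ce[i],7)); 
print(proj(d,[p[0],p[1],7]))
cv2.imwrite('pics/w7c.png',cv2.resize(cv2.cvtColor(d['color'],cv2.COLOR_RGB2BGR)[160:260,200:360],None,fx=5,fy=5))
cv2.imwrite('pics/t7c.png',cv2.resize(cv2.cvtColor(T['color'],cv2.COLOR_RGB2BGR)[150:280,110:310],None,fx=4,fy=4,interpolation=cv2.INTER_CUBIC))
```

```text
13.25 [451.6 283.6 299. ] 0.4986525534559818 58.02373642492621 [0.1 0.2 0.7]
[449.1 283.    3.8] 0.66 [280.  209.7]
[266 194  36  36 932] [282.7 211.5] [451.6 283.4   7. ]
[282.8 211.4]
```

View pics/w7c.png

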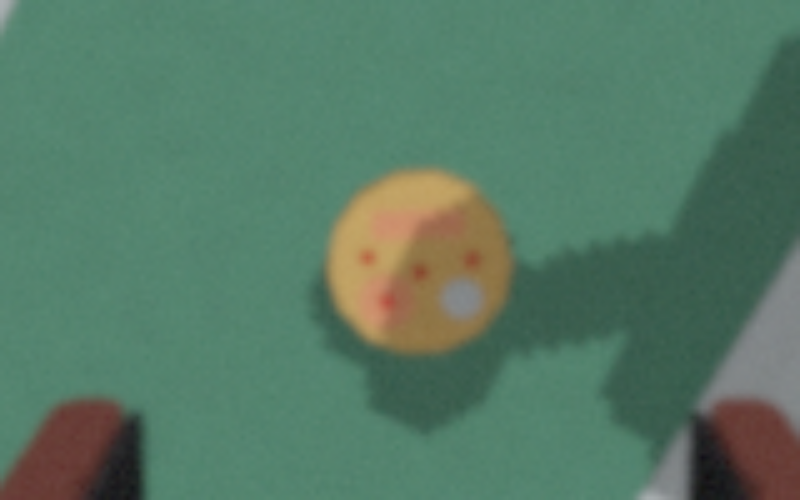

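View pics/t7c.png

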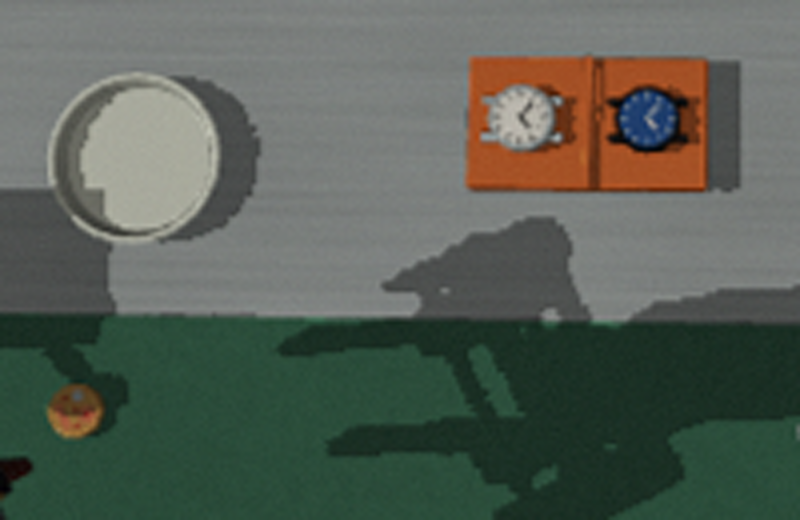

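Emit:
apply_moves([
  [[0, 0, -0.045, 0], [0, 0, -0.085, 0], [0, 0, -0.105, 0], [0, 0, -0.112, 0], [0, 0, -0.112, 0]],
], gripper=0.042)

```text
t: 13.92
ee_pos: [452.0, 283.1, 186.7]
orientation: [0.836, 1.404, -0.836]
ft_force: [-0.2, -0.7, 0.4]
width: 41.8
```

Emit:
apply_moves([
  [[0, 0, 0, 0], [0, 0, 0, 0], [0, 0, 0, 0]],
], gripper=0.02)

```text
t: 14.3
ee_pos: [451.8, 284.0, 187.6]
orientation: [0.836, 1.404, -0.834]
ft_force: [0.2, -2.2, 6.3]
width: 29.3
```

Emit:
apply_moves([
  [[0, 0, 0.02, 0], [0, 0, 0.06, 0], [0, 0, 0.11, 0], [0, 0, 0.112, 0]],
])

```text
t: 14.8
ee_pos: [452.3, 284.6, 302.2]
orientation: [0.84, 1.401, -0.829]
ft_force: [0.7, -0.1, 0.3]
width: 29.2
```

Run:
```python
from h import *
viewer.get_image('wrist')
d=img('wrist','w8.png');p,y,o=tool();print(o['t'],p,y,o['width'],o['ft_force'])
```

```text
14.9 [451.19328949 283.85582712 299.12538001] 0.4981958081349964 29.29774195147897 [ 0.24233154 -0.45982423 -0.07367217]
```

View pics/w8.png

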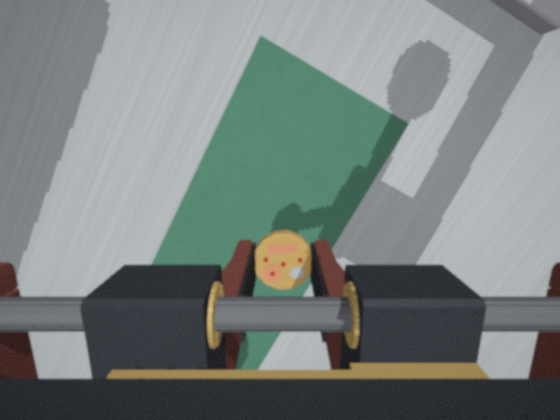

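Emit:
apply_moves([
  [[0.05, -0.009, 0, 0], [0.1, -0.018, 0, 0], [0.14, -0.026, 0, 0], [0.15, -0.028, 0, 0], [0.15, -0.028, 0, 0]],
])

```text
t: 15.52
ee_pos: [600.6, 255.5, 296.9]
orientation: [0.834, 1.406, -0.838]
ft_force: [-1.1, 0.4, 0.1]
width: 29.2
```

Run:
```python
from h import *
import pickle
np.set_printoptions(precision=1,suppress=True)
viewer.get_image('wrist')
d=img('wrist','w9.png');p,y,o=tool();print(o['t'],p,y,o['width'],o['ft_force'])
for r in models.place_of('wrist','dish'): print(np.array(r['position']),r['conf'],proj(d,r['position']))
T=pickle.load(open('w7.pkl','rb'))[1]; print(onz(T,143.5,189.25,16))
q=onz(T,143.5,189.25,16)
im=cv2.cvtColor(d['color'],cv2.COLOR_RGB2BGR)
for z,rad,col in((16,52,(0,0,255)),(5,42.5,(255,0,0))):
  pts=np.array([proj(d,[602+rad*np.cos(a),256.5+rad*np.sin(a),z]) for a in np.linspace(0,6.28,80)])
  cv2.polylines(im,[pts.astype(int)],True,col,1)
cv2.imwrite('pics/w9o.png',im)
```

```text
15.625 [599.8 256.  297.6] 0.49854718661707137 28.973007923856773 [ 0.4 -0.1  0.4]
[603.7 253.9  -5.1] 0.69 [286.6 211.6]
[601.8 253.9  16. ]
```

View pics/w9o.png

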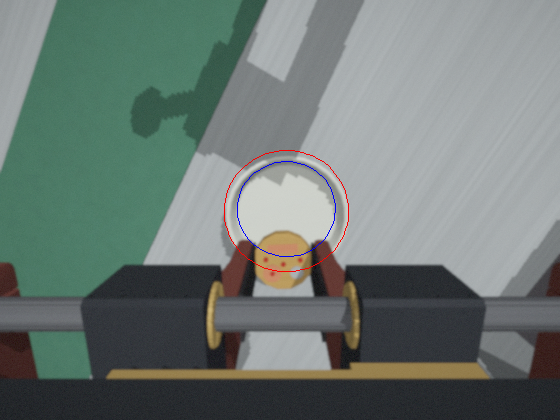

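Emit:
apply_moves([
  [[0.0015, -0.001, -0.04, 0], [0.0015, -0.001, -0.08, 0], [0.0015, -0.001, -0.1, 0], [0.0015, -0.001, -0.105, 0], [0.0015, -0.001, -0.1075, 0], [0.0015, -0.001, -0.1085, 0], [0.0015, -0.001, -0.1085, 0]],
])

```text
t: 16.55
ee_pos: [603.2, 254.9, 191.1]
orientation: [0.836, 1.404, -0.834]
ft_force: [0.4, -0.3, 0.5]
width: 28.8
```

Emit:
apply_moves([
  [[0, 0, -0.0005, 0], [0, 0, -0.001, 0], [0, 0, -0.001, 0]],
])

```text
t: 16.92
ee_pos: [603.2, 254.9, 190.6]
orientation: [0.836, 1.404, -0.834]
ft_force: [-2.5, -0.8, 8.4]
width: 29.4
```

Emit:
apply_moves([
  [[0, 0, 0, 0], [0, 0, 0, 0], [0, 0, 0.008, 0], [0, 0, 0.04, 0], [0, 0, 0.09, 0], [0, 0, 0.108, 0], [0, 0, 0.108, 0]],
], gripper=0.046)

```text
t: 17.8
ee_pos: [603.2, 254.9, 298.5]
orientation: [0.837, 1.403, -0.833]
ft_force: [-0.6, 0.3, -0.1]
width: 46.1
```

Run:
```python
from h import *
d=img('wrist','w10.png');p,y,o=tool();print(o['t'],p,y,o['width'],o['ft_force'])
```

```text
17.85 [602.61816914 254.70668305 296.88208259] 0.4979520663987196 46.00161672572476 [-0.17515138  0.33260924  0.14941746]
```

View pics/w10.png

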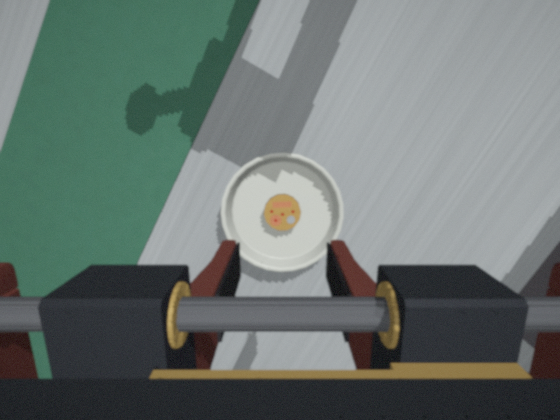

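Emit:
apply_moves([
  [[-0.015, -0.04, 0, -0.06], [-0.037, -0.097, 0, -0.13], [-0.059, -0.154, 0, -0.2], [-0.081, -0.211, 0, -0.27], [-0.103, -0.268, 0, -0.34], [-0.125, -0.325, 0, -0.41], [-0.146, -0.382, 0, -0.48], [-0.157, -0.409, 0, -0.5]],
])

```text
t: 18.85
ee_pos: [443.9, -156.2, 295.5]
orientation: [1.212, 1.21, -1.215]
ft_force: [-0.4, 0.0, -0.3]
width: 46.2
```

Emit:
apply_moves([
  [[0, 0, 0, 0]],
])

```text
t: 18.98
ee_pos: [444.6, -155.4, 295.6]
orientation: [1.213, 1.21, -1.215]
ft_force: [-0.5, 0.6, 0.2]
width: 46.4
```

```bash
cat > cell.py <<'E'
from h import *
import sys,pickle
np.set_printoptions(precision=1,suppress=True)
k=sys.argv[1]
viewer.get_image('wrist')
d=img('wrist',k+'.png');p,y,o=tool();print(o['t'],p,y,o['width'],o['ft_force'])
pickle.dump(d,open(k+'.pkl','wb'))
for r in models.place_of('wrist','cell_a'): print(np.array(r['position']),r['conf'],proj(d,r['position']))
c=d['color'].astype(int);R,G,B=c[...,0],c[...,1],c[...,2]
m=((R>G-8)&(R>110)).astype(np.uint8);m[:140]=0;m[255:]=0;m[:,:235]=0;m[:,340:]=0
n,l,s,ce=cv2.connectedComponentsWithStats(m)
for i in range(1,n):
  if s[i,4]>150: print(s[i],ce[i],onz(d,*ce[i],8))
print('tcp px',proj(d,[p[0],p[1],8]))
T=pickle.load(open('d0.pkl','rb'))['top']
i=1+np.argmax(s[1:,4]); print(tri(d,ce[i],T,(314.5,257.5)),tri(d,ce[i],T,(373.4,257.3)))
E
python3 cell.py w11
```

```text
19.075 [ 445.6 -153.9  296.1] -0.0025283351852518248 46.02251585845625 [0.4 0.2 0.6]
[ 447.6 -294.7   -5.7] 0.74 [286.3 344.6]
[ 445.1 -153.3    4.1] 0.66 [283.4 209.5]
[273 202  25  26 514] [285.2 215. ] [ 446.6 -157.2    8. ]
tcp px [283.9 211.2]
(array([ 446. , -156.7,   10.3]), np.float64(1.1581930572902963)) (array([  428.7,  -764.8, -2312.1]), np.float64(70.58291420424224))
```

View pics/w11.png

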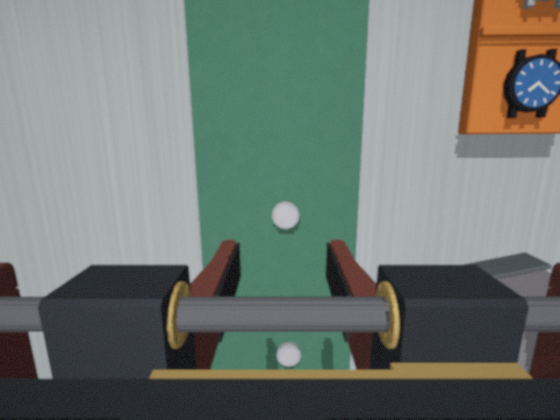

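Emit:
apply_moves([
  [[0.0005, -0.003, -0.045, 0], [0.0005, -0.003, -0.085, 0], [0.0005, -0.003, -0.105, 0], [0.0005, -0.003, -0.1105, 0], [0.0005, -0.003, -0.1105, 0]],
], gripper=0.036)

```text
t: 19.75
ee_pos: [446.7, -156.5, 186.6]
orientation: [1.21, 1.209, -1.21]
ft_force: [-0.4, 0.5, 0.8]
width: 36.1
```

Emit:
apply_moves([
  [[0, 0, 0, 0], [0, 0, 0, 0], [0, 0, 0, 0]],
], gripper=0.01)

```text
t: 20.12
ee_pos: [446.7, -157.3, 187.5]
orientation: [1.211, 1.207, -1.21]
ft_force: [-0.3, 2.2, 6.4]
width: 20.9
```

Emit:
apply_moves([
  [[0, 0, 0.02, 0], [0, 0, 0.06, 0], [0.03, -0.018, 0.11, 0], [0.08, -0.05, 0.135, 0], [0.1, -0.06, 0.135, 0], [0.1, -0.06, 0.135, 0]],
])

```text
t: 20.88
ee_pos: [547.1, -217.9, 322.1]
orientation: [1.211, 1.206, -1.21]
ft_force: [-0.3, 0.5, -0.6]
width: 20.6
```

Run:
```python
from h import *
import pickle
np.set_printoptions(precision=1,suppress=True)
d=img('wrist','w12.png');p,y,o=tool();print(o['t'],p,y,o['width'])
pickle.dump(d,open('w12.pkl','wb'))
for c in('wrist','top','scene'):
  for f in(models.place_of,models.search_frame):
    for r in f(c,'bin')[:1]: print(c,np.array(r['position']),r['conf'])
T=pickle.load(open('w7.pkl','rb'))[1]
cv2.imwrite('pics/t7b.png',cv2.resize(cv2.cvtColor(T['color'],cv2.COLOR_RGB2BGR)[145:225,315:425],None,fx=7,fy=7,interpolation=cv2.INTER_CUBIC))
```

```text
20.925 [ 545.9 -217.1  321.3] -0.0022904382087025727 20.538213621656404
wrist [ 627.  -264.2   -3.1] 0.58
wrist [ 621.5 -231.9   26.7] 0.6
top [ 625.  -262.9    1.9] 0.93
top [ 623.6 -263.1   23.6] 0.62
scene [ 627.4 -266.8    3.1] 0.73
scene [ 642.8 -257.1   42.9] 0.59
```

View pics/t7b.png

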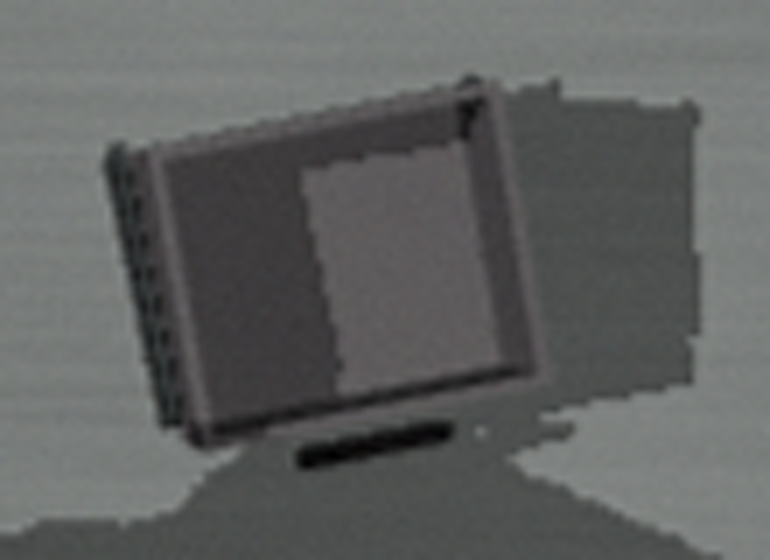

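View pics/w12.png

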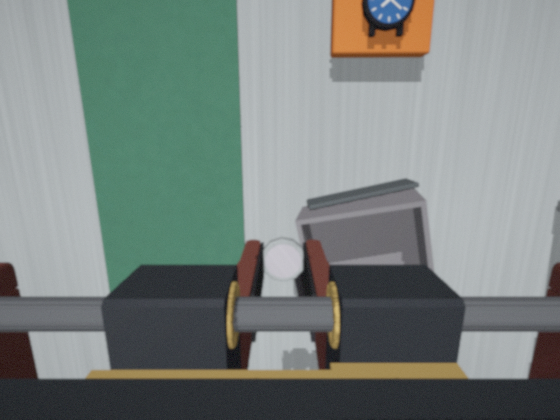

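Run:
```python
from h import *
import pickle
np.set_printoptions(precision=1,suppress=True)
T=pickle.load(open('w7.pkl','rb'))[1]
q=[onz(T,315+u/7,145+v/7,z) for u,v,z in((150,150,70),(495,88,70),(545,375,50),(200,442,50))]
for a in q: print(a)
print('mouth',np.mean(q,0), 'sizes',np.linalg.norm(q[0]-q[1]),np.linalg.norm(q[1]-q[2]))
v=q[0]-q[1]; print('yaw',np.arctan2(v[1],v[0])-np.pi/2)
d=pickle.load(open('w12.pkl','rb'));print([proj(d,a) for a in q])
```

```text
[ 651.  -201.4   70. ]
[ 672.5 -312.4   70. ]
[ 582.1 -332.1   50. ]
[ 558.7 -219.9   50. ]
mouth [ 616.1 -266.4   60. ] sizes 113.03793884261168 94.69732563149454
yaw 0.19171467329946812
[array([423.1, 200.6]), array([435.3, 333.1]), array([321.5, 339.4]), array([296.4, 218.3])]
```

Emit:
apply_moves([
  [[0.04, -0.02, 0, 0.1], [0.065, -0.033, 0, 0.19], [0.0715, -0.037, -0.03, 0.19], [0.0715, -0.037, -0.07, 0.19], [0.0715, -0.037, -0.09, 0.19], [0.0715, -0.037, -0.095, 0.19], [0.0715, -0.037, -0.095, 0.19]],
])

```text
t: 22.1
ee_pos: [618.1, -254.2, 227.4]
orientation: [1.07, 1.292, -1.069]
ft_force: [0.2, -0.4, -0.2]
width: 20.7
```

Run:
```python
from h import *
d=img('wrist','w13.png');p,y,o=tool();print(o['t'],p,y,o['width'],o['ft_force'])
```

```text
22.15 [ 618.33117045 -254.35151541  227.90131643] 0.18802305843651143 20.60613601681192 [ 0.19171247 -0.01033913  0.47926727]
```

View pics/w13.png

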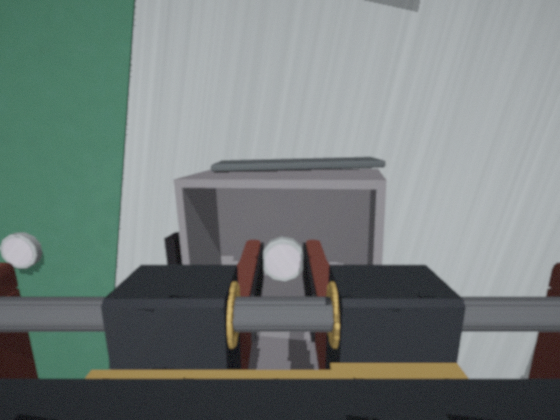

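Emit:
apply_moves([
  [[0, 0, -0.006, 0], [0, 0, -0.008, 0]],
])

```text
t: 22.4
ee_pos: [617.9, -254.2, 219.0]
orientation: [1.07, 1.292, -1.069]
ft_force: [0.3, -0.5, 0.1]
width: 20.7
```

Emit:
apply_moves([
  [[0, 0, 0, 0], [0, 0, 0, 0], [0, 0, 0.03, 0], [0, 0, 0.08, 0], [-0.03, -0.005, 0.1, -0.05], [-0.085, -0.02, 0.1, -0.1], [-0.14, -0.035, 0.1, -0.19], [-0.17, -0.041, 0.1, -0.19]],
], gripper=0.038)

```text
t: 23.4
ee_pos: [445.5, -295.4, 318.9]
orientation: [1.212, 1.208, -1.213]
ft_force: [0.3, -0.3, 0.0]
width: 38.2
```

Emit:
apply_moves([
  [[0, 0, -0.02, 0], [0, 0, -0.023, 0], [0, 0, -0.023, 0]],
])

```text
t: 23.78
ee_pos: [448.2, -295.2, 295.8]
orientation: [1.21, 1.208, -1.21]
ft_force: [0.7, -0.1, 0.2]
width: 38.1
```

```bash
python3 cell.py w14
python3 - <<'E'
from h import *
T=img('top','t14.png'); cv2.imwrite('pics/t14b.png',cv2.resize(cv2.cvtColor(T['color'],cv2.COLOR_RGB2BGR)[145:285,300:440],None,fx=4,fy=4,interpolation=cv2.INTER_CUBIC))
E
```

```text
23.875 [ 448.4 -295.2  296.1] -0.0014928853510217273 37.813878828033694 [ 0.2 -0.3 -0.1]
[ 620.1 -249.5   18.5] 0.85 [499.6 158.1]
[ 450.8 -295.2   -2.5] 0.59 [285.2 208.6]
[271 200  26  27 520] [283.6 213.1] [ 449.4 -296.7    8. ]
tcp px [282.5 211.4]
(array([ 454.7, -113.4,  739.8]), np.float64(16.406483145112297)) (array([ 449. , -285.3,   54.3]), np.float64(0.4707550789758477))
```

View pics/w14.png

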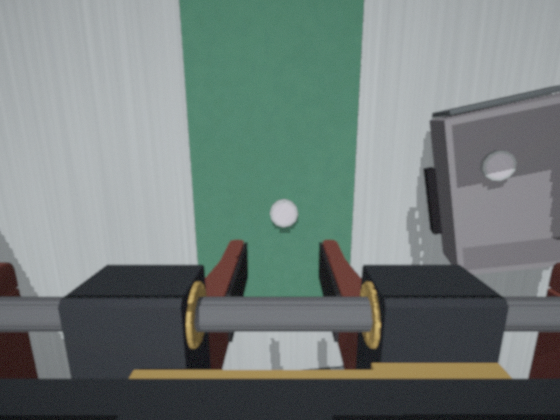

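View pics/t14b.png

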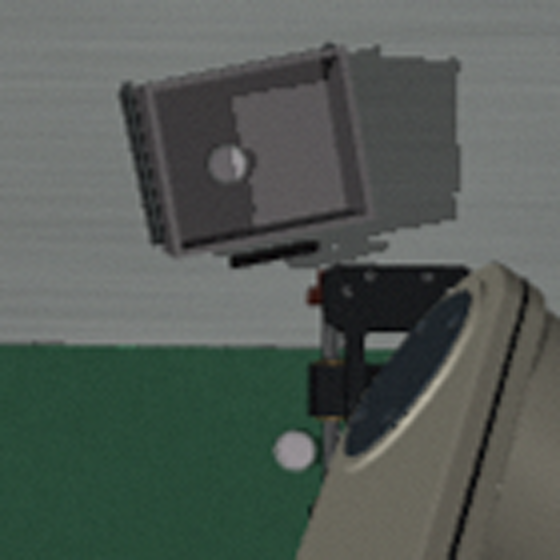

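Emit:
apply_moves([
  [[0.001, -0.0015, -0.045, 0], [0.001, -0.0015, -0.085, 0], [0.001, -0.0015, -0.104, 0], [0.001, -0.0015, -0.109, 0], [0.001, -0.0015, -0.109, 0]],
])

```text
t: 24.6
ee_pos: [449.3, -296.9, 187.3]
orientation: [1.211, 1.207, -1.21]
ft_force: [0.4, 0.2, 1.1]
width: 38.1
```

Emit:
apply_moves([
  [[0, 0, 0, 0], [0, 0, 0, 0], [0, 0, 0, 0], [0, 0, 0, 0]],
], gripper=0.01)

```text
t: 25.1
ee_pos: [449.2, -297.0, 187.6]
orientation: [1.211, 1.207, -1.21]
ft_force: [-0.5, 1.3, 6.9]
width: 20.6
```

Emit:
apply_moves([
  [[0, 0, 0.02, 0], [0, 0, 0.06, 0], [0.01, 0.001, 0.11, 0], [0.06, 0.006, 0.135, 0.05], [0.115, 0.012, 0.135, 0.15], [0.155, 0.018, 0.135, 0.19], [0.169, 0.02, 0.12, 0.19], [0.169, 0.02, 0.1, 0.19]],
])

```text
t: 26.1
ee_pos: [617.5, -276.4, 285.1]
orientation: [1.069, 1.293, -1.07]
ft_force: [-0.3, -0.4, -0.5]
width: 20.9
```

Emit:
apply_moves([
  [[0.001, -0.011, -0.01, 0], [0.001, -0.011, -0.04, 0], [0.001, -0.011, -0.058, 0], [0.001, -0.011, -0.064, 0], [0.001, -0.011, -0.064, 0]],
])

```text
t: 26.72
ee_pos: [618.6, -287.9, 222.5]
orientation: [1.07, 1.293, -1.07]
ft_force: [0.7, 0.4, -0.6]
width: 20.5
```

Run:
```python
from h import *
d=img('wrist','w15.png');p,y,o=tool();print(o['t'],p,y,o['width'],o['ft_force'])
```

```text
26.775 [ 618.98036043 -287.93925643  223.20364842] 0.1878012110322483 20.73750535565359 [ 0.00758881 -0.55323845  0.07945348]
```

View pics/w15.png

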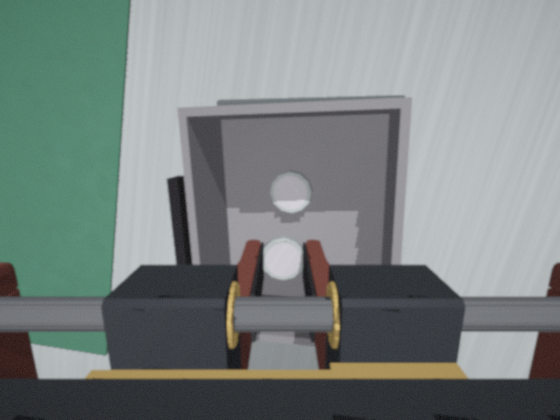

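Cell A lies in the bin at about (291,192), and cell B is held over the bin at (283,259). I'll release it now and move clear.

Emit:
apply_moves([
  [[0, 0, -0.004, 0], [0, 0, -0.004, 0]],
])

```text
t: 27.02
ee_pos: [619.0, -287.6, 219.0]
orientation: [1.07, 1.292, -1.069]
ft_force: [-0.5, 0.1, 0.1]
width: 20.9
```

Emit:
apply_moves([
  [[0, 0, 0, 0], [0, 0, 0, 0], [0, 0, 0.03, 0], [0, 0, 0.08, 0], [0, 0, 0.12, 0], [-0.04, 0, 0.15, 0], [-0.1, -0.01, 0.16, 0], [-0.15, -0.02, 0.16, 0]],
], gripper=0.038)

```text
t: 28.02
ee_pos: [467.3, -307.6, 380.0]
orientation: [1.069, 1.29, -1.069]
ft_force: [-0.2, -0.9, -0.2]
width: 37.5
```

Emit:
apply_moves([
  [[-0.03, -0.02, 0, 0], [-0.05, -0.04, 0, 0], [-0.05, -0.04, 0, 0]],
])

```text
t: 28.4
ee_pos: [417.8, -348.5, 379.0]
orientation: [1.071, 1.291, -1.072]
ft_force: [0.2, -0.2, -0.1]
width: 38.0
```

Run:
```python
from h import *
np.set_printoptions(precision=1,suppress=True)
T=img('top','t16.png');S=img('scene','s16.png');p,y,o=tool();print(o['t'],p,y,o['width'],o['ft_force'])
a=cv2.cvtColor(T['color'],cv2.COLOR_RGB2BGR)
cv2.imwrite('pics/t16a.png',cv2.resize(a[110:280,110:310],None,fx=3.5,fy=3.5,interpolation=cv2.INTER_CUBIC))
cv2.imwrite('pics/t16b.png',cv2.resize(a[145:290,300:460],None,fx=4,fy=4,interpolation=cv2.INTER_CUBIC))
for l in('steel_head','black_head','movement','cell_a','tweezer','loupe'):
  for c in ('top','scene'):
    for r in models.place_of(c,l)[:2]: print(l,c,np.array(r['position']),round(r['conf'],2))
# head offsets from half centres
t=T['color'].astype(int)
for x,y in((627.9,20.8),(627.9,-54.2)): print(proj(T,[x,y,26]))
```

```text
28.5 [ 419.1 -347.6  378.8] 0.18711999909069893 37.80461517293244 [-0.4  0.2 -0.5]
steel_head top [627.5  20.6  15.3] 0.64
steel_head scene [628.6  16.8  13.6] 0.72
black_head top [630.5 -53.2  11.4] 0.53
black_head scene [630.1 -50.6  15.1] 0.73
movement top [604.2 252.7   3.3] 0.53
movement scene [601.1 252.9   2. ] 0.51
cell_a top [ 616.3 -255.4   21.9] 0.56
cell_a top [ 618.7 -291.7   16.5] 0.39
tweezer top [ 616.  -292.    15.7] 0.54
tweezer top [ 450.9 -470.5    3. ] 0.39
tweezer scene [ 446.  -467.9    2.2] 0.59
loupe top [748.1 118.   -4.2] 0.58
[240.3 178.9]
[271.9 179.2]
```

View pics/t16a.png

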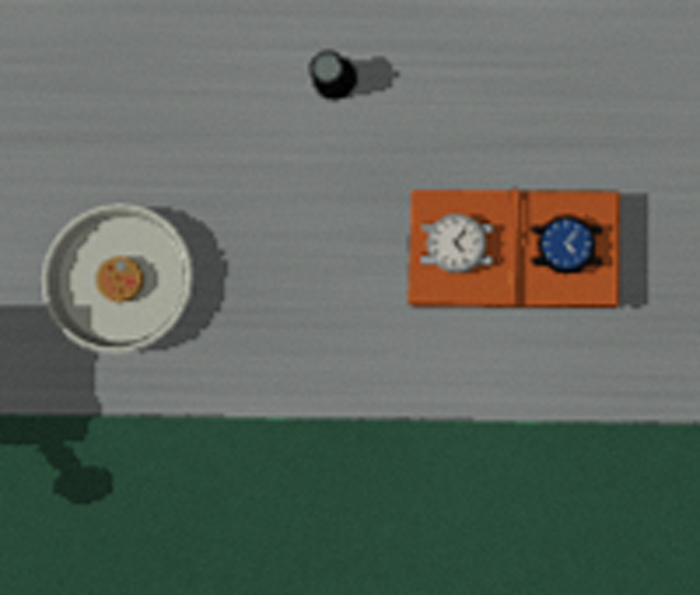

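View pics/t16b.png

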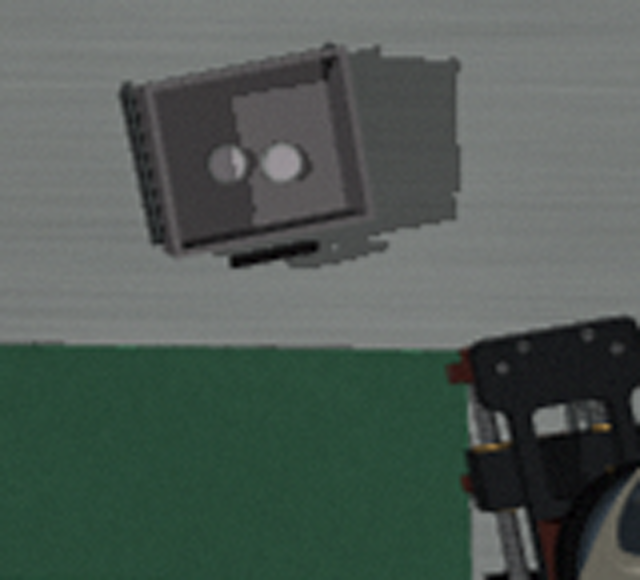

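View pics/s16.png

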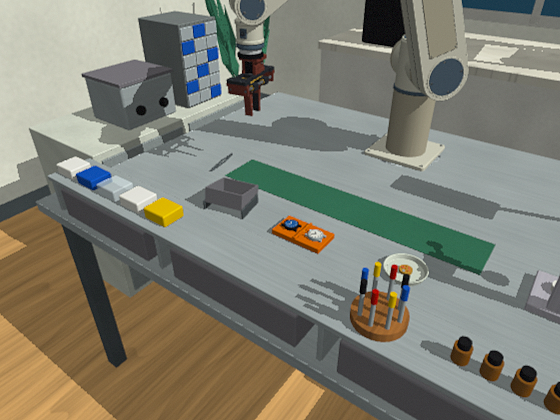

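Run:
```python
from h import *
print(workorder.close_job())
```

```text
the job is handed in; nothing more can be done
None
```

The sorting is done and handed in after about 28.5 s of the 96 s. I worked in the order asked: steel head, black head, movement, then the two cells.

**Watch heads:** both are dial up on the orange block, lugs along y, each within about 1 mm of its half's centre in the last top picture. I lowered each until it touched (3 to 6 N) before letting go.

**Movement:** it lies flat near the middle of the dish. It was also set down to contact (about 8 N).

**Cells:** I let both go from about 15 mm above the bin floor. The last top picture shows both lying on it.

**Tweezer and loupe:** I did not go near either, and the tweezer still measures within about 5 mm of where it started. The arm ended clear of everything with the gripper empty.

**Checks that disagreed:**
- **Grip widths:** they read 1.5 to 3.5 mm below the stated sizes, and closing near the mat gave 6 to 8 N upward. All grips held.
- **Block height:** two attempts to triangulate its top gave 5 and 9 mm instead of 16 mm. I relied on touch, which agreed with 16 mm.
- **Network report:** it once called a cell in the bin a "tweezer". The picture shows that is wrong.

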